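# Put the potting things back in their places

### The job

Tidy the potting bench: stand the large clay pot in the large clay saucer, the small pot in the small saucer and the spray bottle in its blue cup-shaped holder, and lay the hand fork squarely over the white fork outline on the black mat, tines pointing the way the outline's tines point. Keep the pots and the bottle upright all the while, leave everything released and at rest, and do not shift the seedling tray or the label tin.

Things in the scene. Friction and masses are not known exactly. Their poses are not given: they have to be found in the camera images.
- large_pot_mid (a point): Loose large clay (orange-brown) flower pot, open at the top, upright: 66 mm across its rim, 62 mm high, 46 mm across its foot. The rim is a vertical collar, the top 16 mm of the height: grip it across there. The point is on its axis, half-way up (31 mm above its foot); z up.
- small_pot_mid (a point): Loose small clay flower pot, open at the top, upright: 46 mm across its rim, 46 mm high, 31 mm across its foot. The rim is a vertical collar, the top 14 mm of the height: grip it across there. The point is on its axis, half-way up (23 mm above its foot); z up.
- bottle_mid (a point): Loose push-button spray bottle, upright: round blue body 48 mm across, narrowing from 70 to 85 mm above its foot to a white round cap 32 mm across that runs from 85 to 125 mm above the foot (grip it there), with a white button 20 mm across on top; 135 mm high in all. The point is on its axis, half-way up (67.5 mm above its foot); z up.
- fork_mid (a point): Loose steel hand fork with a brown wooden handle, lying flat, 221 mm long. The point is at its balance point, inside the handle, 11 mm above its underside. Its x axis points along the fork to the tines, z up: the handle (26 mm wide, 22 mm high) runs from x = -85 to +30 mm, the neck and three flat steel tines (66 mm wide in all, 6 mm thick) from there to x = +136 mm (fork_tip, the end of the middle tine). Grip it across the handle at this point.
- large_saucer_floor (a point): Fixed large round clay saucer, 84 mm across, rim 10 mm high. The point is the centre of its inner floor, 4 mm above the bench; the floor inside is 72 mm across. Place of the large pot.
- small_saucer_floor (a point): Fixed small round clay saucer, 62 mm across, rim 10 mm high. The point is the centre of its inner floor, 4 mm above the bench; the floor inside is 50 mm across. Place of the small pot.
- holder_floor (a point): Fixed blue round plastic holder like a shallow cup, 72 mm across, 22 mm high, wall 4 mm. The point is the centre of its inner floor, 4 mm above the bench; 64 mm across inside. Place of the spray bottle.
- outline (a point): Fixed black rubber mat, 270 by 96 mm, 4 mm thick, with the full-size outline of the hand fork painted flat in white. The point is on the mat's top where the fork's balance point belongs (the mat's own centre is at x = +25 mm from it); x axis points along the outline to its tines, z up.
- tray_edge (a point): Bystander: black plastic seedling tray with 15 cells, 170 by 300 mm, 45 mm high, beyond the work on the far side of the bench. The point is the middle of its near wall, on the bench. Leave it alone.
- tin_edge (a point): Bystander: green tin of plant labels, 72 mm across, labels up to 117 mm high, at the far left of the bench. The point is on the bench at its wall, 36 mm from its axis on the robot's side. Leave it alone.
There are look-alikes about, which are no part of the job. What is shaped like the part that bears bottle_mid but orange is not meant.

How it is judged:
At the end, for the whole second after the job is handed in: Large pot upright on its saucer's floor within 15 mm of the centre, small pot 13 mm, bottle in its holder 12 mm (heights 4 mm, tilt 0.1 rad); fork flat on the mat within 15 mm and 0.15 rad of the outline, tines the same way; all at rest, tray and tin within 20 mm of their starts (horizontal distance between large_pot_mid and large_saucer_floor below 0.015 m and z of large_pot_mid in the frame of large_saucer_floor between 0.027 and 0.035 m and angle between each of large_pot_mid, small_pot_mid, bottle_mid, fork_mid's own z axis and vertical below 0.1 rad and linear speed of each of large_pot, small_pot, bottle, fork below 0.02 m/s and angular speed of each of large_pot, small_pot, bottle, fork below 0.2 rad/s and horizontal distance between small_pot_mid and small_saucer_floor below 0.013 m and z of small_pot_mid in the frame of small_saucer_floor between 0.019 and 0.027 m and horizontal distance between bottle_mid and holder_floor below 0.012 m and z of bottle_mid in the frame of holder_floor between 0.0635 and 0.0715 m and horizontal distance between fork_mid and outline below 0.015 m and z of fork_mid in the frame of outline between 0.007 and 0.015 m and angle between the x axis of fork_mid and the x axis of outline, either way round below 0.15 rad and x of fork_tip in the frame of outline above 0.05 m and distance of each of tray_edge, tin_edge from where it was at the start of the episode below 0.02 m); the robot touches nothing.
It fails at once if a pot or the bottle is tipped over (angle between any of large_pot_mid, small_pot_mid, bottle_mid's own z axis and vertical above 0.6 rad).
It fails at once if the seedling tray or the label tin is shifted (distance of any of tray_edge, tin_edge from where it was at the start of the episode above 0.02 m).
It also fails if it takes over 120 s, if anything falls off the work surface, if the arm or the gripper's body presses on something with over 40 N, if the wrist force passes 120 N, or if a joint passes its speed limit or range.

### The arm

A 6-joint arm with a two-finger parallel gripper is mounted at the origin on the work surface. World frame = base frame: x ahead of the robot, y to its left, z up, the work surface at z = 0. Lengths are in m, angles in rad, forces in N, time in s.
With the tool pointing down it reaches from about 0.375 to 0.9 m from the base axis. Payload 3.1 kg.
Tool frame: the origin (TCP) lies at the centre of the arm's flange, where the gripper is bolted on; the fingertips stand 182 mm ahead of it and the grasp point (between the pads) lies 164 mm ahead of it; z points along the fingers, y is the line along which they close (so a half turn about z gives the same grasp; the last joint's range is limited). The gripper opens to 87 mm and grips with 3 to 60 N. Pads are 19 mm wide; open, the fingers measure 117 mm over their backs; the gripper's body (75 mm by 190 mm) begins 51 mm behind the grasp point.
Start: joints at [1.024, 0.527, 1.433, -0, 1.181, -0.178], TCP at [0.225, 0.583, 0.405] pointing down, gripper open.
Joint ranges: [-3.08, 3.08], [-0.75, 2.2], [0.22, 2.44], [-1.43, 4.57], [0, 2.65], [-2.85, 2.85]. Speed limits (rad/s): [2.79, 2.79, 3.14, 3.14, 3.14, 3.14].

### API

Orientations are given as a unit quaternion [x, y, z, w].
In Python, from rig import * gives the robot as it stands.
- The arm moves only by the tool move_arm, never from a script. Its argument "commands" is a list that holds one entry, the list of rows, each a list of 6 numbers: the shift along the tool's x, y, z in units of 40 mm (1.0 is 40 mm), then the turn, a rotation vector about the tool's x, y, z in rad. A call has 1 to 12 rows; each row is the pose to reach, as a shift and turn from the pose commanded when the call began, along the tool's axes at that moment; what a row does not reach only later rows make up. A row lasts 1/8 s, in which the tool goes at most 62.5 mm and 10.7 degrees, less where a joint would pass 70% of its speed; a pose out of reach is approached as far as the arm can. A call with a gripper value outside its range is refused whole. "claw" is the closure, from -1 (fully open) to 1 (shut), so that 0 is half open, set as the call begins (left out, the last holds). The fingers move at their own pace and stop on an object; "squeeze" is the grip in N (left out, the last holds). Time passes only in rows, so rows that repeat a pose let the fingers close. It gives the time, the measured TCP pose, the force, the opening and the grip force at its end, in the units of the state.
- get_obs(): the state, without advancing time (a new reading comes with each control period).
- camera(name): name is "side" or "top" or "wrist"; returns a dict with "pixels" (480x640x3 uint8, blue, green, red), "range_z" (480x640 float32, m along the optical axis (not along the pixel's ray), 0 where there is no reading), "camera_matrix" (3x3 intrinsics, pixels), "extrinsics" (4x4, takes a point from world to camera coordinates). Camera axes: x right, y up, looking along -z (the intrinsics and any distortion apply to the point x, -y, -z); pixel columns grow to the right and rows downward; lengths in m; the calibration is good to about 2 mm. A picture is of the moment at which its call begins.
- hand_in(): hands the job in; it is judged then, once.
The state is a dict: "time": time; "q": joint angles; "joint_velocities": joint speeds; "joint_torque": joint torques, N m; "position": TCP position; "tool_rot": TCP orientation; "ft_force": force on the tool from outside, world axes, zero at the start; "moment": the same for the moment, N m; "grip_width": finger opening in m; "grip_force": force on a finger pad.
Only numpy, scipy, OpenCV 4.12 (cv2) and the standard library are available. Lean on these libraries where they do the work, as an engineer would, in place of code of your own. Each camera call takes 0.05 s, during which the arm holds its last target. There are 200 camera calls.

## Working session

There is one attempt and no reset: what is moved stays moved. The work goes in short steps, Python scripts to look and compute and a tool call to move; the robot and the scene stay as the last step left them, time stands still between calls to the robot, and variables do not carry over. Pictures are saved under pics/ and viewed, at most 14 in all, crops included, and the job is handed in when it is done.

Besides the shell and the picture viewer there is one more tool, called after "Request:" by a JSON object that holds its "fn" and its "kwargs", one argument or row to a line. move_arm: Moves the arm, as the interface text tells. Its arguments: {"type":"object","properties":{"commands":{"type":"array","items":{"type":"array","items":{"type":"array","items":{"type":"number"}}}},"claw":{"type":"number"},"squeeze":{"type":"number"}},"required":["commands"]}

```bash
mkdir -p pics; ls; cat > h.py <<'E'
from rig import *
import numpy as np, cv2
from scipy.spatial.transform import Rotation as R
def world(c):
    "HxWx3 world points from range_z"
    K,E,z=np.array(c["camera_matrix"]),np.array(c["extrinsics"]),c["range_z"]
    v,u=np.mgrid[:z.shape[0],:z.shape[1]]
    p=np.stack([(u-K[0,2])*z/K[0,0],-(v-K[1,2])*z/K[1,1],-z],-1)
    w=(p-E[:3,3])@E[:3,:3]
    w[z==0]=np.nan
    return w
E
python3 - <<'E'
from h import *
o=get_obs();print({k:np.round(v,3) for k,v in o.items()})
for n in("top","side"):
    c=camera(n);cv2.imwrite(f"pics/{n}0.png",c["pixels"]);np.savez(f"{n}0.npz",**c)
    print(n,np.round(c["camera_matrix"],1).tolist(),np.round(c["extrinsics"],3).tolist(),c.keys())
E
```

```text
pics
{'time': np.float64(0.0), 'q': array([ 1.023,  0.528,  1.434, -0.   ,  1.181, -0.179]), 'joint_velocities': array([ 0.   ,  0.001,  0.   , -0.001, -0.   ,  0.001]), 'joint_torque': array([ 1.0000e-03, -4.4005e+01, -1.7659e+01,  6.3000e-02,  5.8000e-02,
       -0.0000e+00]), 'position': array([0.225, 0.583, 0.404]), 'tool_rot': array([ 0.183,  0.983, -0.001, -0.   ]), 'ft_force': array([-0.331, -0.418, -0.083]), 'moment': array([-0.007, -0.004, -0.027]), 'grip_force': np.float64(0.0), 'grip_width': np.float64(0.087)}
top [[619.4, 0.0, 316.4], [0.0, 619.4, 246.2], [0.0, 0.0, 1.0]] [[0.011, -1.0, -0.016, 0.016], [0.987, 0.008, 0.162, -0.621], [-0.162, -0.018, 0.987, -1.561], [0.0, 0.0, 0.0, 1.0]] dict_keys(['pixels', 'range_z', 'camera_matrix', 'extrinsics'])
side [[557.9, 0.0, 315.5], [0.0, 557.9, 230.5], [0.0, 0.0, 1.0]] [[-0.981, -0.194, 0.0, 0.641], [0.125, -0.632, 0.764, -0.135], [-0.148, 0.75, 0.645, -1.081], [0.0, 0.0, 0.0, 1.0]] dict_keys(['pixels', 'range_z', 'camera_matrix', 'extrinsics'])
```

View pics/top0.png

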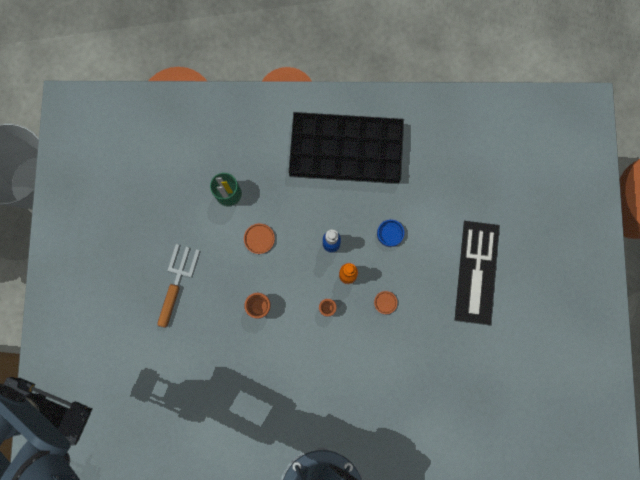

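View pics/side0.png

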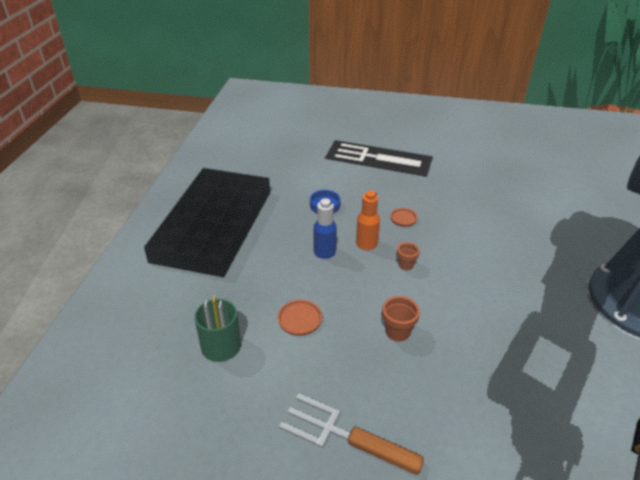

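The top view shows: fork (178,285), large pot (257,305), large saucer (260,238), small pot (328,308), small saucer (386,302), blue bottle (332,239), blue holder (391,233), outline (477,272, tines toward the top of the picture), tin (226,188) and tray (347,148).
Look-alikes: the orange bottle at (348,272) against the blue, white-capped one at (332,239). The reddish pots and discs at the table edge ((178,75), (287,75), (632,195)) are off the bench. I choose the blue bottle at (332,239).

```bash
cat > m.py <<'E'
from h import *
px=dict(fork=(178,285),lpot=(257,305),lsau=(260,238),spot=(328,308),ssau=(386,302),bot=(332,239),orange=(348,272),hold=(391,233),outl=(477,272),tin=(226,188))
T,S=np.load("top0.npz"),np.load("side0.npz")
W={"top":world(T),"side":world(S)}; P={"top":T["pixels"],"side":S["pixels"]}
def box(n,c,r):
    w=W[n]; m=(np.hypot(w[...,0]-c[0],w[...,1]-c[1])<r); return w[m],P[n][m].astype(int)
def circ(p):
    A=np.c_[2*p[:,:2],np.ones(len(p))]; s=np.linalg.lstsq(A,(p[:,:2]**2).sum(1),rcond=None)[0]; return s[:2],np.sqrt(s[2]+s[:2]@s[:2])
if __name__=="__main__":
  for k,(u,v) in px.items():
    c=W["top"][v,u]; print(k,"seed",np.round(c,3))
    for n in W:
        r={"fork":.17,"outl":.15,"hold":.045,"lpot":.05,"lsau":.052,"spot":.035,"ssau":.04,"bot":.045,"orange":.04,"tin":.06}[k]
        p,col=box(n,c[:2],r); bench=np.percentile(p[:,2],5)
        b,g,rr=col.T
        if k=="fork":
            m=p[:,2]>.003
        elif k=="outl": m=(col.min(1)>170)
        elif k in("lsau","ssau"): m=(rr>b+50)
        elif k=="hold": m=(b>rr+60)
        else:
            m=p[:,2]>np.percentile(p[:,2],99.5)-.012
        q=p[m]
        if len(q)<5: print("  ",n,"none");continue
        if k in("fork","outl"):
            (ctr,wh,a)=cv2.minAreaRect(q[:,:2].astype(np.float32)); print("  ",n,np.round(ctr,3),np.round(wh,3),round(a,1),"z",np.round(np.percentile(q[:,2],[2,50,98]),3))
        else:
            (ctr,rad)=cv2.minEnclosingCircle(q[:,:2].astype(np.float32)); print("  ",n,"n",len(q),"enc",np.round(ctr,4),round(rad,4),"z",np.round(np.percentile(q[:,2],[2,50,99]),3),"benchz",round(bench,4))
E
python3 m.py
```

```text
fork seed [0.521 0.391 0.001]
   top [0.522 0.39 ] [0.337 0.336] 38.0 z [0.003 0.005 0.025]
   side [0.537 0.345] [0.326 0.234] 11.3 z [0.003 0.01  0.024]
lpot seed [0.47  0.179 0.001]
   top n 161 enc [0.4653 0.1717] 0.033 z [0.056 0.062 0.068] benchz -0.005
   side n 487 enc [0.4682 0.1712] 0.035 z [0.052 0.06  0.064] benchz -0.0022
lsau seed [ 0.651  0.176 -0.007]
   top n 717 enc [0.6481 0.1786] 0.042 z [-0.004  0.005  0.016] benchz -0.0042
   side n 1212 enc [0.6495 0.1768] 0.0426 z [0.001 0.004 0.012] benchz -0.0018
spot seed [ 0.464 -0.009  0.004]
   top n 102 enc [ 0.4629 -0.0071] 0.023 z [0.041 0.046 0.054] benchz -0.0048
   side n 252 enc [ 0.4649 -0.0093] 0.0258 z [0.035 0.043 0.048] benchz -0.0023
ssau seed [ 0.481 -0.162  0.007]
   top n 411 enc [ 0.4805 -0.1598] 0.0304 z [-0.003  0.005  0.017] benchz -0.0048
   side n 368 enc [ 0.4811 -0.161 ] 0.0337 z [0.001 0.005 0.012] benchz -0.0024
bot seed [ 0.626 -0.018  0.133]
   top n 74 enc [ 0.6349 -0.0158] 0.0148 z [0.127 0.133 0.14 ] benchz -0.0055
   side n 137 enc [ 0.6381 -0.0156] 0.0162 z [0.124 0.128 0.137] benchz -0.0019
orange seed [ 0.543 -0.057  0.138]
   top n 73 enc [ 0.55   -0.0599] 0.0144 z [0.128 0.133 0.141] benchz -0.0047
   side n 121 enc [ 0.5532 -0.0596] 0.0165 z [0.124 0.129 0.136] benchz -0.0018
hold seed [ 0.664 -0.176  0.014]
   top n 571 enc [ 0.6673 -0.1742] 0.0393 z [-0.003  0.006  0.027] benchz -0.004
   side n 355 enc [ 0.6655 -0.1755] 0.0394 z [0.001 0.012 0.024] benchz -0.0017
outl seed [ 0.563 -0.403  0.003]
   top [ 0.565 -0.403] [0.064 0.216] 82.9 z [-0.003  0.004  0.012]
   side [ 0.564 -0.404] [0.069 0.216] 82.7 z [0.    0.004 0.007]
tin seed [0.773 0.262 0.057]
   top n 36 enc [0.7714 0.2672] 0.0158 z [0.107 0.115 0.122] benchz -0.0044
   side n 77 enc [0.7725 0.2667] 0.0166 z [0.106 0.114 0.119] benchz -0.0017
```

```bash
python3 - <<'E'
from m import *
hsv={n:cv2.cvtColor(P[n],cv2.COLOR_BGR2HSV) for n in P}
for n in W:
    w=W[n]; near=np.hypot(w[...,0]-.53,w[...,1]-.375)<.16
    b,g,r=[P[n][...,i].astype(int) for i in range(3)]
    h=near&(r>b+50); s=near&(P[n].min(2)>150)
    for m,nm in((h,"handle"),(s,"steel"),(h|s,"all")):
        q=w[m]; ctr,wh,a=cv2.minAreaRect(q[:,:2].astype(np.float32))
        print(n,nm,m.sum(),np.round(ctr,4),np.round(wh,3),round(a,1),"z",np.round(np.percentile(q[:,2],[5,50,95]),3))
    q=w[h|s][:,:2]; d=w[s][:,:2].mean(0)-w[h][:,:2].mean(0); print("dir deg",np.degrees(np.arctan2(d[1],d[0])))
    m=(np.hypot(w[...,0]-.565,w[...,1]+.403)<.16)&(P[n].max(2)<60); q=w[m]; ctr,wh,a=cv2.minAreaRect(q[:,:2].astype(np.float32)); print(n,"mat",np.round(ctr,4),np.round(wh,3),round(a,1),np.median(q[:,2]))
c=camera("wrist"); print(np.round(c["extrinsics"],3).tolist(),np.round(c["camera_matrix"],1).tolist())
E=c["extrinsics"]; print("wrist cam pos",-E[:3,:3].T@E[:3,3])
crop=cv2.resize(P["side"][170:290,280:440],None,fx=4,fy=4,interpolation=cv2.INTER_CUBIC); cv2.imwrite("pics/crop1.png",crop)
E
```

```text
top handle 380 [0.4655 0.412 ] [0.026 0.111] 74.9 z [0.016 0.022 0.028]
top steel 254 [0.5743 0.3831] [0.065 0.101] 74.7 z [0.002 0.007 0.013]
top all 634 [0.5183 0.3997] [0.064 0.219] 73.3 z [0.003 0.018 0.027]
dir deg -14.3596641610255
top mat [ 0.5637 -0.4033] [0.097 0.267] 83.1 0.0036190024567147655
side handle 1398 [0.4664 0.4121] [0.025 0.113] 74.6 z [0.011 0.021 0.024]
side steel 1014 [0.5751 0.3785] [0.072 0.105] 74.9 z [0.003 0.006 0.008]
side all 2412 [0.5185 0.3937] [0.072 0.223] 74.9 z [0.004 0.016 0.023]
dir deg -16.812038810217537
side mat [ 0.5651 -0.4013] [0.097 0.261] 83.8 0.0035903572925492762
[[0.36, 0.933, -0.002, -0.624], [-0.903, 0.348, -0.252, 0.03], [-0.234, 0.092, 0.968, -0.389], [0.0, 0.0, 0.0, 1.0]] [[426.2, 0.0, 322.4], [0.0, 426.2, 244.0], [0.0, 0.0, 1.0]]
wrist cam pos [0.16032072 0.6077829  0.38304867]
```

View pics/crop1.png

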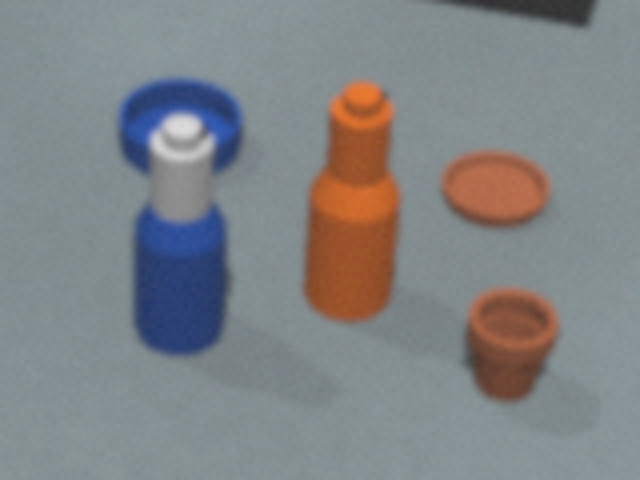

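The crop confirms it: blue body with white cap at (180,230) is the target, and the orange bottle at (350,200) is the decoy. Next, the fork.

```bash
cat > go.py <<'E'
import sys; from h import *
def rel(p,yaw):
    "units from the present pose to TCP p, tool down, y axis at world angle yaw deg"
    o=get_obs(); r0=R.from_quat(o["tool_rot"]); a=np.radians(yaw); y=np.array([np.cos(a),np.sin(a),0]);z=np.array([0,0,-1.])
    r1=R.from_matrix(np.c_[np.cross(y,z),y,z])
    return np.r_[r0.inv().apply(np.array(p)-o["position"])/.04,(r0.inv()*r1).as_rotvec()]
if __name__=="__main__":
    v=[float(x) for x in sys.argv[1:]]
    for i in range(0,len(v),4): print(np.round(rel(v[i:i+3],v[i+3]),3).tolist())
E
python3 go.py .493 .4045 .34 74.8
```

```text
[-7.853, -1.741, 1.601, -0.002, -0.0, -0.103]
```

Request:
{"fn": "move_arm", "kwargs": {
  "commands": [
    [[-1,-0.22,0.2,0,0,-0.015],[-2,-0.44,0.4,0,0,-0.03],[-3,-0.66,0.6,0,0,-0.045],[-4,-0.88,0.8,0,0,-0.06],[-5,-1.1,1.0,0,0,-0.075],[-6,-1.32,1.2,-0.001,0,-0.09],[-7,-1.55,1.4,-0.002,0,-0.1],[-7.85,-1.74,1.6,-0.002,0,-0.103],[-7.85,-1.74,1.6,-0.002,0,-0.103],[-7.85,-1.74,1.6,-0.002,0,-0.103]]
  ],
  "claw": -1,
  "squeeze": 30
}}

```text
time: 1.4
position: [0.4926, 0.4049, 0.3404]
tool_rot: [0.133, 0.991, 0.001, -0.0]
ft_force: [0.3, 0.2, 0.6]
grip_width: 0.087
grip_force: 0.0
```

```bash
cat > w.py <<'E'
import sys; from h import *
c=camera("wrist");cv2.imwrite(f"pics/{sys.argv[1]}.png",c["pixels"]);np.savez(f"{sys.argv[1]}.npz",**c)
E
python3 w.py w1; python3 go.py .493 .4045 .187 74.8;python3 - <<'E'
from h import *
c=np.load("w1.npz");w=world(c);p=c["pixels"].astype(int);h=(p[...,2]>p[...,0]+50)&(w[...,2]<.04)&(w[...,2]>.004)
q=w[h];print(h.sum(),cv2.minAreaRect(q[:,:2].astype(np.float32)),np.percentile(q[:,2],[5,50,95]))
E
```

```text
[-0.026, -0.02, 3.842, 0.002, -0.001, 0.0]
5758 ((0.4415111243724823, 0.305331289768219), (0.24398930370807648, 0.11420924216508865), 77.34766387939453) [0.01685241 0.02056967 0.02211077]
```

View pics/w1.png

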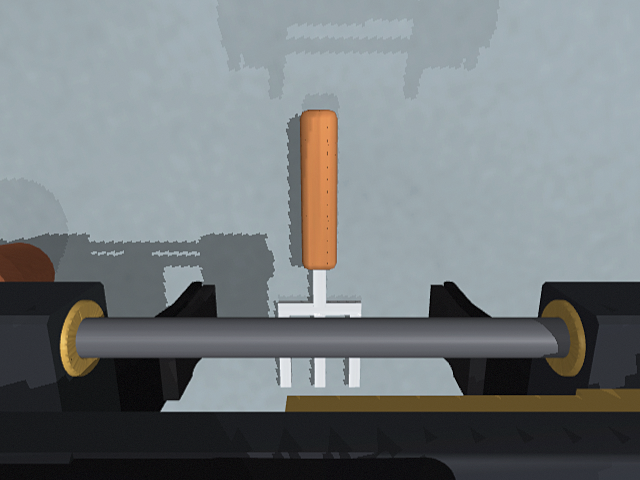

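The fork hangs centred between the fingers: handle at columns 301-337, rows 110-270, tines below the crossbar. The pot at far left spoiled my mask, so I'll restrict it to these pixels.

```bash
python3 - <<'E'
from h import *
c=np.load("w1.npz");w=world(c);p=c["pixels"].astype(int);h=(p[...,2]>p[...,0]+50)&(w[...,2]<.04)&(w[...,2]>.008)
h[:,:200]=0;h[:,400:]=0
q=w[h];ctr,wh,a=cv2.minAreaRect(q[:,:2].astype(np.float32));print(ctr,wh,a)
A=np.radians(a-90) if wh[0]<wh[1] else np.radians(a)
m=np.array(ctr)+.0275*np.array([np.cos(A),np.sin(A)]);print("mid",m,np.degrees(A))
from go import rel;print(np.round(rel([*m,.188],np.degrees(A)+90),3).tolist())
E
```

```text
(0.4652214050292969, 0.41020920872688293) (0.025356866419315338, 0.11405044794082642) 75.09541320800781
mid [0.49179618 0.40313593] -14.90458679199219
[-0.006, -0.061, 3.817, 0.002, -0.001, -0.005]
```

Request:
{"fn": "move_arm", "kwargs": {
  "commands": [
    [[0,-0.05,0.9,0,0,0],[0,-0.05,1.8,0,0,0],[0,-0.05,2.7,0,0,0],[0,-0.05,3.4,0,0,0],[0,-0.05,3.8,0,0,0],[0,-0.05,3.8,0,0,0],[0,-0.05,3.8,0,0,0]]
  ]
}}

```text
time: 2.33
position: [0.4929, 0.4038, 0.1899]
tool_rot: [0.132, 0.991, 0.002, 0.001]
ft_force: [-0.1, -0.4, 1.1]
grip_width: 0.0871
grip_force: 0.0
```

Request:
{"fn": "move_arm", "kwargs": {
  "commands": [
    [[0,0,0,0,0,0],[0,0,0,0,0,0],[0,0,0,0,0,0],[0,0,0,0,0,0],[0,0,0,0,0,0],[0,0,0,0,0,0],[0,0,0,0,0,0]]
  ],
  "claw": 1,
  "squeeze": 30
}}

```text
time: 3.2
position: [0.4926, 0.4031, 0.1887]
tool_rot: [0.132, 0.991, 0.001, 0.0]
ft_force: [-0.1, -0.8, -0.8]
grip_width: 0.0257
grip_force: 30.0
```

Request:
{"fn": "move_arm", "kwargs": {
  "commands": [
    [[0,0,-0.4,0,0,0],[0,0,-1,0,0,0],[0,0,-1.8,0,0,0],[0,0,-2.6,0,0,0],[0,0,-3.4,0,0,0],[0,0,-4.2,0,0,0],[0,0,-5,0,0,0],[0,0,-5,0,0,0],[0,0,-5,0,0,0]]
  ]
}}

```text
time: 4.32
position: [0.4918, 0.4025, 0.3878]
tool_rot: [0.132, 0.991, 0.0, -0.001]
ft_force: [0.7, -0.8, -3.2]
grip_width: 0.0258
grip_force: 30.0
```

```bash
python3 go.py .5395 -.3995 .388 83
```

```text
[-6.415, -19.033, -0.023, 0.001, -0.001, -0.144]
```

Request:
{"fn": "move_arm", "kwargs": {
  "commands": [
    [[-0.25,-0.75,0,0,0,-0.01],[-0.6,-1.75,0,0,0,-0.02],[-0.95,-2.8,0,0,0,-0.03],[-1.3,-3.85,0,0,0,-0.04],[-1.65,-4.9,0,0,0,-0.05],[-2,-5.95,0,0,0,-0.06],[-2.35,-7,0,0,0,-0.07],[-2.7,-8,0,0,0,-0.08],[-3.05,-9,0,0,0,-0.09],[-3.4,-10.1,0,0,0,-0.1],[-3.75,-11.1,0,0,0,-0.11],[-4,-11.9,0,0,0,-0.12]]
  ]
}}

```text
time: 5.82
position: [0.5214, -0.1001, 0.386]
tool_rot: [0.073, 0.997, 0.002, -0.001]
ft_force: [-0.1, -0.6, -1.6]
grip_width: 0.0258
grip_force: 30.0
```

```bash
python3 go.py .5395 -.3995 .388 83
```

```text
[-1.541, -7.339, -0.077, 0.003, -0.003, -0.024]
```

Request:
{"fn": "move_arm", "kwargs": {
  "commands": [
    [[-0.2,-1,0,0,0,-0.005],[-0.4,-2,0,0,0,-0.01],[-0.6,-3,0,0,0,-0.015],[-0.85,-4,0,0,0,-0.02],[-1.1,-5,0,0,0,-0.024],[-1.3,-6,0,0,0,-0.024],[-1.45,-6.7,0,0,0,-0.024],[-1.5,-7,0,0,0,-0.024],[-1.5,-7,0,0,0,-0.024],[-1.5,-7,0,0,0,-0.024]]
  ]
}}

```text
time: 7.08
position: [0.5405, -0.3828, 0.3866]
tool_rot: [0.06, 0.998, 0.002, -0.001]
ft_force: [0.6, -0.4, -2.0]
grip_width: 0.0261
grip_force: 30.0
```

```bash
python3 go.py .5395 -.3995 .388 83; python3 w.py w2
```

```text
[-0.026, -0.417, -0.036, 0.004, -0.001, 0.001]
```

View pics/w2.png

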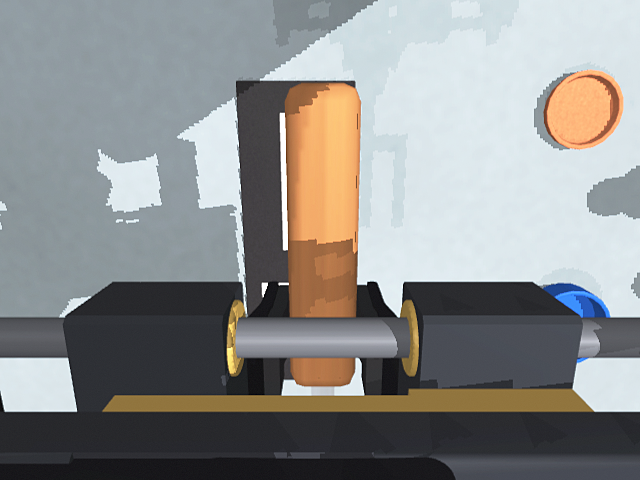

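The fork is held across the handle (columns 286-360, rows 82-385) over the mat, with the outline's handle visible to its left (282,180). Now I'll measure tilt and offset.

```bash
python3 - <<'E'
from h import *
c=np.load("w2.npz");w=world(c);p=c["pixels"].astype(int)
h=(p[...,2]>p[...,0]+40)&(w[...,2]>.12); h[:,:270]=0;h[:,375:]=0;h[310:]=0
q=w[h];ctr,wh,a=cv2.minAreaRect(q[:,:2].astype(np.float32));print("handle",ctr,wh,a)
k=h.copy();k[:,:315]=0;k[:,332:]=0
for r in(100,180,270): print(r,np.nanmedian(w[r-3:r+4][k[r-3:r+4]],0))
m=(p.max(2)<75)&(w[...,2]<.02)&(w[...,2]>0);m[:,:225]=0;m[:,365:]=0;m[310:]=0;q=w[m];print("mat",cv2.minAreaRect(q[:,:2].astype(np.float32)),q.min(0))
print(np.round(get_obs()["position"],4))
E
```

```text
handle (0.4958976209163666, -0.3763813078403473) (0.026044238358736038, 0.08188251405954361) 83.12796783447266
100 [ 0.46112544 -0.37204807  0.21909989]
180 [ 0.48696836 -0.37517283  0.21902104]
270 [ 0.51903032 -0.37901905  0.21897452]
mat ((0.5261757373809814, -0.4014199376106262), (0.09500331431627274, 0.19661682844161987), 83.0662612915039) [ 4.22994103e-01 -4.59856092e-01  2.71496321e-04]
[ 0.5406 -0.3827  0.387 ]
```

Request:
{"fn": "move_arm", "kwargs": {
  "commands": [
    [[-0.03,-0.25,0.5,0.002,0,0],[-0.03,-0.48,1.2,0.003,0,0],[-0.03,-0.48,2,0.003,0,0],[-0.03,-0.48,2.8,0.003,0,0],[-0.03,-0.48,3.5,0.003,0,0],[-0.03,-0.48,4.1,0.003,0,0],[-0.03,-0.48,4.5,0.003,0,0],[-0.03,-0.48,4.7,0.003,0,0],[-0.03,-0.48,4.8,0.003,0,0],[-0.03,-0.48,4.8,0.003,0,0],[-0.03,-0.48,4.8,0.003,0,0]]
  ]
}}

```text
time: 8.5
position: [0.5398, -0.4033, 0.1962]
tool_rot: [0.061, 0.998, -0.001, 0.001]
ft_force: [0.3, -0.1, -2.5]
grip_width: 0.0258
grip_force: 30.0
```

```bash
python3 w.py w3; python3 - <<'E'
from h import *
c=np.load("w3.npz");w=world(c);p=c["pixels"].astype(int)
h=(p[...,2]>p[...,0]+40); h[:,:270]=0;h[:,375:]=0;h[310:]=0
q=w[h];ctr,wh,a=cv2.minAreaRect(q[:,:2].astype(np.float32));print("handle",ctr,wh,a,np.median(q[:,2]));print(get_obs()["position"],get_obs()["ft_force"])
E
```

```text
handle (0.49572235345840454, -0.3951873779296875) (0.027678243815898895, 0.07957125455141068) 77.1612777709961 nan
[ 0.53976605 -0.40330004  0.19613889] [ 0.34879715 -0.84683804 -2.18162442]
```

Request:
{"fn": "move_arm", "kwargs": {
  "commands": [
    [[0,0.03,0.05,0,0,0],[0,0.03,0.08,0,0,0],[0,0.03,0.08,0,0,0],[0,0.03,0.08,0,0,0]]
  ]
}}

```text
time: 9.05
position: [0.5397, -0.4018, 0.1927]
tool_rot: [0.061, 0.998, -0.0, 0.0]
ft_force: [-0.9, 1.6, 4.3]
grip_width: 0.0255
grip_force: 30.0
```

Request:
{"fn": "move_arm", "kwargs": {
  "commands": [
    [[0,0,0,0,0,0],[0,0,0,0,0,0],[0,0,0,0,0,0],[0,0,0,0,0,0],[0,0,0,0,0,0],[0,0,0,0,0,0]]
  ],
  "claw": -1
}}

```text
time: 9.8
position: [0.5397, -0.4019, 0.192]
tool_rot: [0.061, 0.998, -0.001, 0.0]
ft_force: [-0.9, 0.2, -0.0]
grip_width: 0.078
grip_force: 0.0
```

Request:
{"fn": "move_arm", "kwargs": {
  "commands": [
    [[0,0,-0.5,0,0,0],[0,0,-1.3,0,0,0],[0,0,-2.3,0,0,0],[0,0,-3.3,0,0,0],[0,0,-4.3,0,0,0],[0,0,-5,0,0,0],[0,0,-5,0,0,0],[0,0,-5,0,0,0]]
  ]
}}

```text
time: 10.8
position: [0.5392, -0.4012, 0.3919]
tool_rot: [0.061, 0.998, -0.0, -0.0]
ft_force: [0.2, -0.0, 0.2]
grip_width: 0.0871
grip_force: 0.0
```

```bash
python3 w.py w4; python3 - <<'E'
from h import *
import m
from go import rel
W=m.W;
for n in("top","side"):
    c=camera(n);w=world(c);P=c["pixels"].astype(int);np.savez(n+"1.npz",**c)
    h=(np.hypot(w[...,0]-.53,w[...,1]+.40)<.16)&(P[...,2]>P[...,0]+50)
    q=w[h];ctr,wh,a=cv2.minAreaRect(q[:,:2].astype(np.float32));A=np.radians(a-90) if wh[0]<wh[1] else np.radians(a)
    print(n,wh,"mid",np.array(ctr)+.0275*np.array([np.cos(A),np.sin(A)]),np.degrees(A),np.median(q[:,2]))
print("to bottle",np.round(rel([.6365,-.0157,.388],90),3).tolist())
E
```

```text
top (0.0, 0.0) mid [0.0275 0.    ] 0.0 nan
side (0.1943579614162445, 0.10726186633110046) mid [ 0.55742011 -0.32928547] 56.6983528137207 0.022878026445697364
to bottle [-1.241, 9.865, 0.068, 0.001, -0.002, -0.122]
  return _methods._mean(a, axis=axis, dtype=dtype,
  ret = ret.dtype.type(ret / rcount)
```

View pics/w4.png

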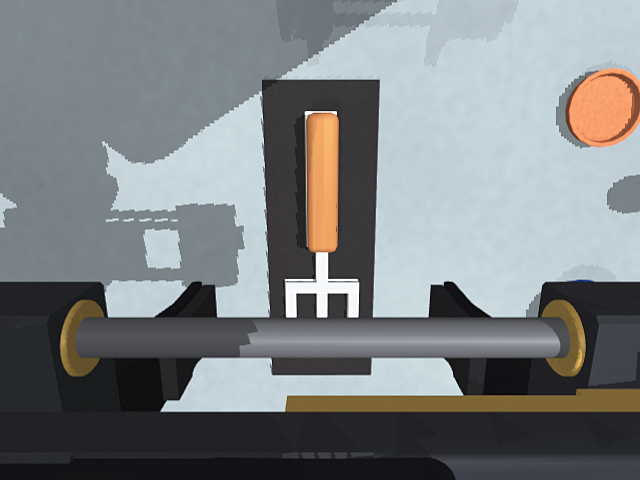

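The handle lies on the outline (handle columns 307-338, rows 112-252, outline showing a thin edge on its left), aligned and pointing the right way. Next, the blue bottle.

Request:
{"fn": "move_arm", "kwargs": {
  "commands": [
    [[-0.12,1,0,0,0,-0.02],[-0.25,2,0,0,0,-0.04],[-0.38,3,0,0,0,-0.06],[-0.5,4,0,0,0,-0.08],[-0.64,5.1,0,0,0,-0.1],[-0.78,6.2,0,0,0,-0.12],[-0.92,7.3,0,0,0,-0.122],[-1.05,8.4,0,0,0,-0.122],[-1.2,9.4,0,0,0,-0.122],[-1.24,9.85,0,0,0,-0.122],[-1.24,9.85,0,0,0,-0.122],[-1.24,9.85,0,0,0,-0.122]]
  ],
  "claw": -1
}}

```text
time: 12.45
position: [0.6365, -0.0179, 0.3913]
tool_rot: [0.0, 1.0, -0.001, -0.0]
ft_force: [-0.3, 0.6, -0.4]
grip_width: 0.0868
grip_force: 0.0
```

```bash
python3 w.py w5; python3 - <<'E'
from h import *
from go import rel
c=np.load("w5.npz");w=world(c);P=c["pixels"].astype(int)
near=np.hypot(w[...,0]-.6365,w[...,1]+.0157)<.04
cap=near&(w[...,2]>.08)&(w[...,2]<.145)
q=w[cap];print(cap.sum(), np.percentile(q[:,2],[1,50,99]))
for lo,hi in((.088,.122),(.12,.128),(.13,.14)):
    s=q[(q[:,2]>lo)&(q[:,2]<hi)]
    if len(s)>5: print(lo,len(s),cv2.minEnclosingCircle(s[:,:2].astype(np.float32)),s.min(0),s.max(0))
print(np.round(rel([.6365,-.0157,.271],90),3).tolist())
E
```

```text
2873 [0.08035813 0.12418162 0.13517201]
0.088 454 ((0.6319175362586975, -0.01754993014037609), 0.015563921071588993) [ 0.61913899 -0.03289634  0.08819095] [ 0.64637539 -0.00216726  0.12193651]
0.12 1170 ((0.6349495053291321, -0.017931124195456505), 0.016057921573519707) [ 0.61913899 -0.03385535  0.12007223] [ 0.65045372 -0.00249596  0.12776125]
0.13 912 ((0.6338077187538147, -0.01846054196357727), 0.011002625338733196) [ 0.62293706 -0.02749038  0.13000423] [ 0.64461393 -0.00825078  0.13627019]
[0.001, 0.066, 3.011, -0.002, -0.0, -0.001]
```

View pics/w5.png

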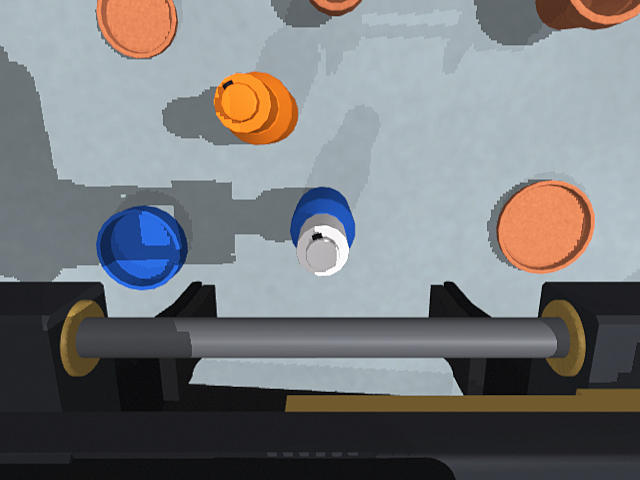

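The white cap sits centred between the open fingers (322,250). The orange decoy is at (250,105), clear of them. The holder (142,247) and large saucer (547,227) are in this view too.

Request:
{"fn": "move_arm", "kwargs": {
  "commands": [
    [[0.03,0,0.7,-0.002,0,0],[0.03,0,1.5,-0.002,0,0],[0.03,0,2.3,-0.002,0,0],[0.03,0,2.8,-0.002,0,0],[0.03,0,3,-0.002,0,0],[0.03,0,3,-0.002,0,0],[0.03,0,3,-0.002,0,0]]
  ]
}}

```text
time: 13.38
position: [0.636, -0.0172, 0.2727]
tool_rot: [0.0, 1.0, 0.0, 0.001]
ft_force: [-0.1, 0.0, 1.1]
grip_width: 0.0869
grip_force: 0.0
```

Request:
{"fn": "move_arm", "kwargs": {
  "commands": [
    [[0,0,0,0,0,0],[0,0,0,0,0,0],[0,0,0,0,0,0],[0,0,0,0,0,0],[0,0,0,0,0,0],[0,0,0,0,0,0],[0,0,0,0,0,0],[0,0,0,0,0,0]]
  ],
  "claw": 1,
  "squeeze": 25
}}

```text
time: 14.38
position: [0.6355, -0.0168, 0.2716]
tool_rot: [-0.0, 1.0, 0.0, 0.0]
ft_force: [0.4, 0.2, -0.0]
grip_width: 0.0314
grip_force: 24.9
```

```bash
python3 - <<'E'
from h import *
c=np.load("w5.npz");w=world(c);P=c["pixels"].astype(int);b,g,r=[P[...,i] for i in range(3)]
for k,x,y,m,rad in(("hold",.6665,-.175,b>r+60,.048),("lsau",.649,.1777,r>b+50,.055),("ssau",.481,-.16,r>b+50,.04)):
    q=w[m&(np.hypot(w[...,0]-x,w[...,1]-y)<rad)];zt=np.percentile(q[:,2],98);t=q[q[:,2]>zt-.004]
    print(k,cv2.minEnclosingCircle(q[:,:2].astype(np.float32)),cv2.minEnclosingCircle(t[:,:2].astype(np.float32)),np.round(np.percentile(q[:,2],[2,30,98]),4))
from go import rel
print(rel([.6665,-.175,.34],90).round(3), get_obs()["position"])
E
```

```text
hold ((0.6684443950653076, -0.17960084974765778), 0.04311193898320198) ((0.663187563419342, -0.17527428269386292), 0.036373481154441833) [0.0014 0.0029 0.0216]
lsau ((0.6481698751449585, 0.1789393424987793), 0.045565783977508545) ((0.6464558839797974, 0.17599476873874664), 0.042158905416727066) [0.0016 0.0029 0.01  ]
ssau ((0.47856250405311584, -0.16376382112503052), 0.033421192318201065) ((0.4791835844516754, -0.16141298413276672), 0.0310199111700058) [0.0013 0.0029 0.0099]
[-7.740e-01 -3.954e+00 -1.714e+00  1.000e-03  0.000e+00  0.000e+00] [ 0.63554239 -0.0167979   0.27156028]
```

Request:
{"fn": "move_arm", "kwargs": {
  "commands": [
    [[0,0,-0.3,0,0,0],[0,0,-0.8,0,0,0],[0,0,-1.3,0,0,0],[-0.05,-0.3,-1.5,0,0,0],[-0.18,-1,-1.5,0,0,0],[-0.32,-1.7,-1.5,0,0,0],[-0.45,-2.4,-1.5,0,0,0],[-0.58,-3.1,-1.5,0,0,0],[-0.68,-3.7,-1.5,0,0,0],[-0.72,-3.95,-1.5,0,0,0],[-0.72,-3.95,-1.5,0,0,0],[-0.72,-3.95,-1.5,0,0,0]]
  ]
}}

```text
time: 15.88
position: [0.6642, -0.1738, 0.3313]
tool_rot: [-0.0, 1.0, 0.001, -0.0]
ft_force: [0.5, -0.1, -1.6]
grip_width: 0.0314
grip_force: 24.9
```

```bash
python3 go.py .6645 -.175 .277 90; python3 w.py w6; python3 - <<'E'
from h import *
c=np.load("w6.npz");w=world(c);P=c["pixels"].astype(int);b,g,r=[P[...,i] for i in range(3)]
m=(b>r+60)
near=np.hypot(w[...,0]-.664,w[...,1]+.175)<.05
t=w[m&near&(w[...,2]>.016)&(w[...,2]<.024)];print("rim",len(t),cv2.minEnclosingCircle(t[:,:2].astype(np.float32)))
t=w[m&near&(w[...,2]>.055)&(w[...,2]<.14)];print("body",len(t),t.min(0),t.max(0))
E
```

```text
[-0.009, -0.032, 1.358, 0.002, -0.001, 0.001]
rim 1185 ((0.6633887887001038, -0.1753590703010559), 0.035987041890621185)
body 4177 [ 0.63956256 -0.19672402  0.05972512] [ 0.66013072 -0.15023787  0.13999668]
```

View pics/w6.png

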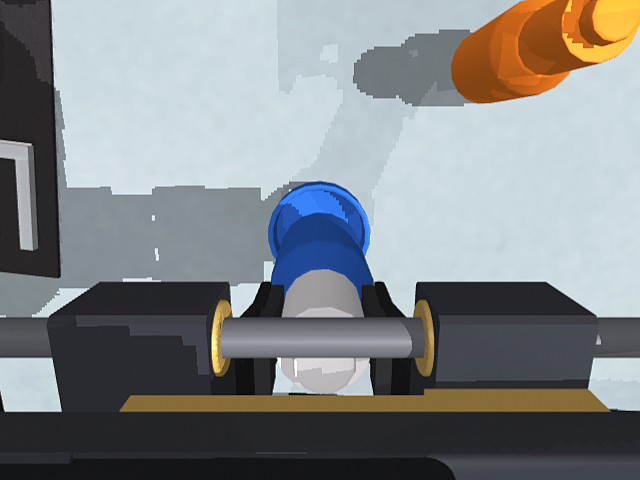

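The bottle hangs upright over the holder: body around (320,250), holder rim around (320,225). Measured offset is under 2 mm. Lowering.

Request:
{"fn": "move_arm", "kwargs": {
  "commands": [
    [[0,-0.04,0.3,0.002,0,0],[0,-0.04,0.6,0.002,0,0],[0,-0.04,0.9,0.002,0,0],[0,-0.04,1.15,0.002,0,0],[0,-0.04,1.3,0.002,0,0],[0,-0.04,1.38,0.002,0,0],[0,-0.04,1.38,0.002,0,0],[0,-0.04,1.38,0.002,0,0]]
  ]
}}

```text
time: 16.92
position: [0.6645, -0.1764, 0.2768]
tool_rot: [-0.0, 1.0, -0.001, 0.001]
ft_force: [0.3, -0.0, -3.1]
grip_width: 0.0316
grip_force: 24.9
```

Request:
{"fn": "move_arm", "kwargs": {
  "commands": [
    [[0,0,0,0,0,0],[0,0,0,0,0,0],[0,0,0,0,0,0],[0,0,0,0,0,0],[0,0,0,0,0,0],[0,0,0,0,0,0],[0,0,0,0,0,0]]
  ],
  "claw": -1
}}

```text
time: 17.8
position: [0.6644, -0.1763, 0.2763]
tool_rot: [-0.0, 1.0, -0.001, 0.0]
ft_force: [-0.1, -0.9, -0.1]
grip_width: 0.0856
grip_force: 0.0
```

Request:
{"fn": "move_arm", "kwargs": {
  "commands": [
    [[0,0,-0.4,0,0,0],[0,0,-1.2,0,0,0],[0,0,-2,0,0,0],[0,0,-2.8,0,0,0],[0,0,-3,0,0,0],[0,0,-3,0,0,0],[0,0,-3,0,0,0]]
  ]
}}

```text
time: 18.68
position: [0.6639, -0.176, 0.3947]
tool_rot: [-0.0, 1.0, 0.0, -0.001]
ft_force: [-0.1, -1.2, -0.7]
grip_width: 0.0868
grip_force: 0.0
```

```bash
python3 w.py w7; python3 - <<'E'
from h import *
c=np.load("w7.npz");w=world(c)
near=np.hypot(w[...,0]-.664,w[...,1]+.175)<.05
for lo,hi in((.122,.132),(.134,.144)):
    t=w[near&(w[...,2]>lo)&(w[...,2]<hi)];print(len(t),cv2.minEnclosingCircle(t[:,:2].astype(np.float32)),np.percentile(t[:,2],[50,98]))
E
python3 go.py .4637 -.0083 .34 90 .4637 -.0083 .203 90
```

```text
1204 ((0.664347231388092, -0.17763440310955048), 0.01606115698814392) [0.12798964 0.13022377]
911 ((0.662928581237793, -0.17811986804008484), 0.01100333221256733) [0.13781231 0.13922128]
[5.002, 4.194, 1.379, 0.0, -0.003, 0.0]
[4.992, 4.193, 4.804, 0.0, -0.003, 0.0]
```

The bottle is in its holder, upright, 2 mm off centre. Small pot next.

Request:
{"fn": "move_arm", "kwargs": {
  "commands": [
    [[0.6,0.5,0,0,0,0],[1.4,1.2,0,0,0,0],[2.2,1.9,0,0,0,0],[3,2.5,0,0,0,0],[3.8,3.2,0,0,0,0],[4.5,3.8,0.5,0,0,0],[5,4.2,1,0,-0.003,0],[5,4.2,1,0,-0.003,0],[5,4.2,1,0,-0.003,0],[5,4.2,1,0,-0.003,0]]
  ]
}}

```text
time: 19.98
position: [0.4658, -0.0092, 0.3567]
tool_rot: [0.0, 1.0, -0.001, 0.003]
ft_force: [0.4, -0.1, 0.3]
grip_width: 0.0872
grip_force: 0.0
```

```bash
python3 w.py w8; python3 - <<'E'
from h import *
from go import rel
c=np.load("w8.npz");w=world(c);P=c["pixels"].astype(int)
q=w[(np.hypot(w[...,0]-.464,w[...,1]+.008)<.04)&(P[...,2]>P[...,0]+40)]
t=q[(q[:,2]>.038)&(q[:,2]<.06)];print(len(t),cv2.minEnclosingCircle(t[:,:2].astype(np.float32)),np.percentile(t[:,2],[50,98]))
print(np.round(rel([.4637,-.0083,.203],90),3))
E
```

```text
1503 ((0.4621226489543915, -0.008848246186971664), 0.023044029250741005) [0.04462686 0.0462601 ]
[ 6.800e-02  2.600e-02  3.841e+00 -2.000e-03  6.000e-03 -1.000e-03]
```

View pics/w8.png

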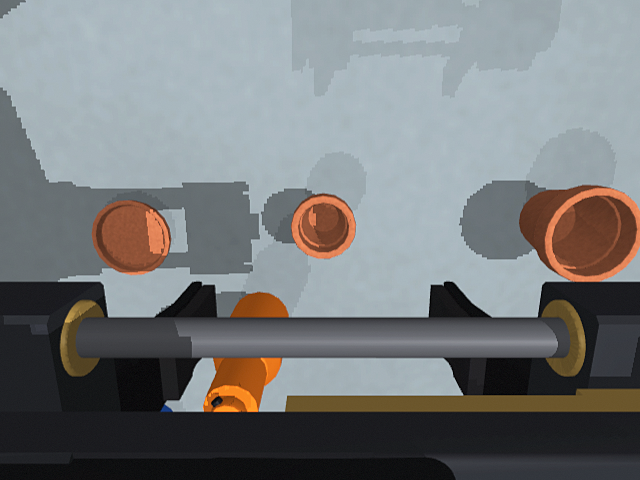

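The small pot is at (323,226), centred between the fingers; the orange decoy at (250,340) stays ahead of the fingers' plane. Descending and gripping.

Request:
{"fn": "move_arm", "kwargs": {
  "commands": [
    [[0.08,0.01,0.8,-0.002,0.005,0],[0.08,0.01,1.6,-0.002,0.005,0],[0.08,0.01,2.4,-0.002,0.005,0],[0.08,0.01,3.1,-0.002,0.005,0],[0.08,0.01,3.6,-0.002,0.005,0],[0.08,0.01,3.84,-0.002,0.005,0],[0.08,0.01,3.84,-0.002,0.005,0],[0.08,0.01,3.84,-0.002,0.005,0]]
  ]
}}

```text
time: 21.02
position: [0.4621, -0.0082, 0.2031]
tool_rot: [-0.0, 1.0, 0.0, -0.0]
ft_force: [-1.0, 0.4, -0.1]
grip_width: 0.0869
grip_force: 0.0
```

Request:
{"fn": "move_arm", "kwargs": {
  "commands": [
    [[0,0,0,0,0,0],[0,0,0,0,0,0],[0,0,0,0,0,0],[0,0,0,0,0,0],[0,0,0,0,0,0],[0,0,0,0,0,0],[0,0,0,0,0,0]]
  ],
  "claw": 1,
  "squeeze": 20
}}

```text
time: 21.9
position: [0.4617, -0.008, 0.2025]
tool_rot: [-0.0, 1.0, 0.0, -0.001]
ft_force: [0.5, -0.3, 1.3]
grip_width: 0.0447
grip_force: 20.0
```

```bash
python3 go.py .4795 -.161 .26 90 .4795 -.161 .208 90
```

```text
[-0.443, -3.823, -1.442, 0.001, -0.002, 0.0]
[-0.445, -3.824, -0.142, 0.001, -0.002, 0.0]
```

Request:
{"fn": "move_arm", "kwargs": {
  "commands": [
    [[0,0,-0.3,0,0,0],[0,0,-0.9,0,0,0],[0,0,-1.4,0,0,0],[-0.06,-0.5,-1.4,0,0,0],[-0.14,-1.2,-1.4,0,0,0],[-0.22,-1.9,-1.4,0,0,0],[-0.3,-2.6,-1.4,0,0,0],[-0.37,-3.2,-1.4,0,0,0],[-0.43,-3.7,-1.4,0,0,0],[-0.43,-3.82,-1.4,0,0,0],[-0.43,-3.82,-1.4,0,0,0],[-0.43,-3.82,-1.4,0,0,0]]
  ]
}}

```text
time: 23.4
position: [0.4786, -0.16, 0.2582]
tool_rot: [-0.001, 1.0, 0.001, -0.001]
ft_force: [0.4, -0.2, 0.1]
grip_width: 0.0451
grip_force: 20.0
```

```bash
python3 w.py w9; python3 - <<'E'
from h import *
c=np.load("w9.npz");w=world(c);P=c["pixels"].astype(int);m=(P[...,2]>P[...,0]+40)&(np.hypot(w[...,0]-.48,w[...,1]+.16)<.045)
for lo,hi in((.007,.014),(.095,.115)):
    t=w[m&(w[...,2]>lo)&(w[...,2]<hi)];print(len(t),cv2.minEnclosingCircle(t[:,:2].astype(np.float32)),t.min(0),t.max(0))
E
python3 go.py .4795 -.161 .207 90
```

```text
1436 ((0.47874879837036133, -0.16146594285964966), 0.030629754066467285) [ 0.44888697 -0.19189525  0.00701281] [ 0.49494661 -0.13124488  0.01110975]
4644 ((0.47907406091690063, -0.15940098464488983), 0.02334064617753029) [ 0.45583866 -0.18021702  0.09500115] [ 0.50237721 -0.13837229  0.10261783]
[-0.024, -0.027, 1.281, 0.002, -0.003, 0.001]
```

View pics/w9.png

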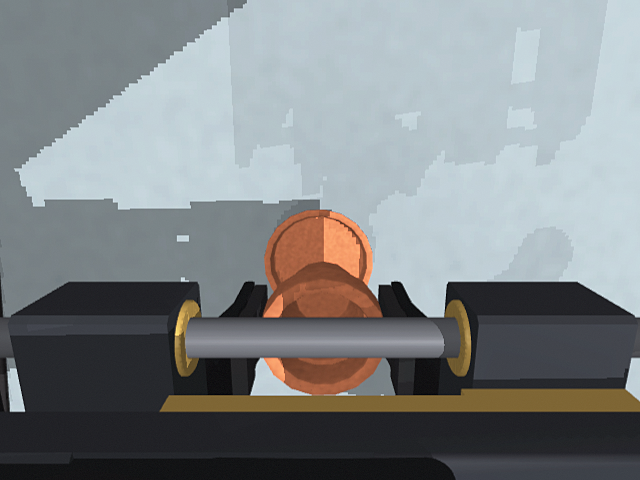

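The pot is held over its saucer (saucer at (318,255), pot rim at (322,330)), 2 mm off in y. Lowering with that correction.

Request:
{"fn": "move_arm", "kwargs": {
  "commands": [
    [[0,-0.04,0.3,0.002,0,0],[0,-0.04,0.6,0.002,0,0],[0,-0.04,0.9,0.002,0,0],[0,-0.04,1.1,0.002,0,0],[0,-0.04,1.22,0.002,0,0],[0,-0.04,1.3,0.002,0,0],[0,-0.04,1.3,0.002,0,0],[0,-0.04,1.3,0.002,0,0]]
  ]
}}

```text
time: 24.45
position: [0.4789, -0.1625, 0.2065]
tool_rot: [-0.0, 1.0, -0.001, -0.001]
ft_force: [-1.0, -0.3, 0.3]
grip_width: 0.0452
grip_force: 20.0
```

Request:
{"fn": "move_arm", "kwargs": {
  "commands": [
    [[0,0,0,0,0,0],[0,0,0,0,0,0],[0,0,0,0,0,0],[0,0,0,0,0,0],[0,0,0,0,0,0],[0,0,0,0,0,0],[0,0,0,0,0,0]]
  ],
  "claw": -1
}}

```text
time: 25.32
position: [0.4788, -0.1625, 0.2063]
tool_rot: [-0.0, 1.0, -0.001, -0.001]
ft_force: [0.8, 0.5, -0.9]
grip_width: 0.0865
grip_force: 0.0
```

Request:
{"fn": "move_arm", "kwargs": {
  "commands": [
    [[0,0,-0.4,0,0,0],[0,0,-1.2,0,0,0],[0,0,-2,0,0,0],[0,0,-2.8,0,0,0],[0,0,-3.6,0,0,0],[0,0,-4,0,0,0],[0,0,-4,0,0,0]]
  ]
}}

```text
time: 26.2
position: [0.4792, -0.1623, 0.3685]
tool_rot: [-0.0, 1.0, -0.002, 0.001]
ft_force: [-0.5, 0.5, -0.7]
grip_width: 0.0874
grip_force: 0.0
```

```bash
python3 w.py w10; python3 - <<'E'
from h import *
c=np.load("w10.npz");w=world(c);P=c["pixels"].astype(int);m=(P[...,2]>P[...,0]+40)&(np.hypot(w[...,0]-.48,w[...,1]+.16)<.045)
for lo,hi in((.007,.013),(.044,.06)):
    t=w[m&(w[...,2]>lo)&(w[...,2]<hi)];print(len(t),cv2.minEnclosingCircle(t[:,:2].astype(np.float32)),np.percentile(t[:,2],[50,98]))
E
python3 go.py .466 .1715 .367 90
```

```text
1379 ((0.47862130403518677, -0.16148291528224945), 0.030681336298584938) [0.00857519 0.01194317]
1383 ((0.4790160357952118, -0.16229797899723053), 0.02288251556456089) [0.04871551 0.05031496]
[0.321, 8.341, -0.01, -0.002, -0.0, 0.0]
```

The small pot sits on its saucer floor, 1 mm off centre. Large pot next.

Request:
{"fn": "move_arm", "kwargs": {
  "commands": [
    [[0.04,0.7,0,0,0,0],[0.08,1.7,0,0,0,0],[0.1,2.7,0,0,0,0],[0.14,3.7,0,0,0,0],[0.18,4.8,0,0,0,0],[0.22,5.9,0,0,0,0],[0.28,7,0,0,0,0],[0.3,7.9,0,0,0,0],[0.32,8.34,0,0,0,0],[0.32,8.34,0,0,0,0],[0.32,8.34,0,0,0,0]]
  ]
}}

```text
time: 27.62
position: [0.4664, 0.1704, 0.3657]
tool_rot: [0.0, 1.0, -0.001, -0.001]
ft_force: [1.0, 0.5, 0.2]
grip_width: 0.0869
grip_force: 0.0
```

```bash
python3 w.py w11; python3 - <<'E'
from h import *
from go import rel
c=np.load("w11.npz");w=world(c);P=c["pixels"].astype(int)
q=w[(np.hypot(w[...,0]-.466,w[...,1]-.1715)<.05)&(P[...,2]>P[...,0]+40)]
t=q[(q[:,2]>.057)&(q[:,2]<.08)];ctr,r=cv2.minEnclosingCircle(t[:,:2].astype(np.float32));print(len(t),ctr,r,np.percentile(t[:,2],[50,98]))
print(get_obs()["position"],np.round(rel([*ctr,.219],90),3))
E
```

```text
2199 (0.4643462896347046, 0.17055672407150269) 0.033079542219638824 [0.0607514  0.06234058]
[0.46641353 0.17025941 0.36576906] [ 4.300e-02  1.300e-02  3.669e+00 -2.000e-03 -2.000e-03 -1.000e-03]
```

View pics/w11.png

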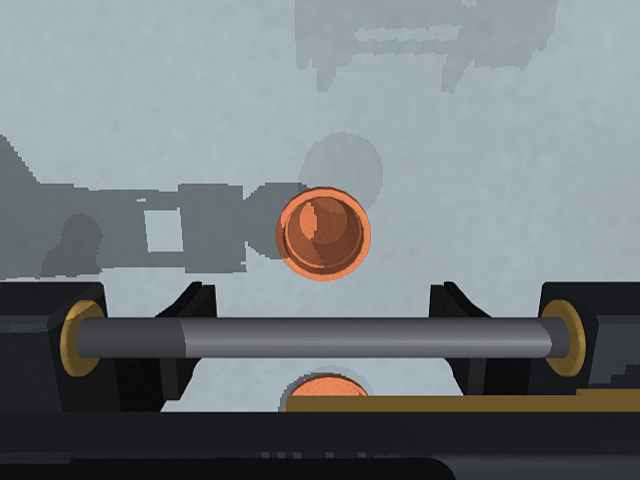

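The large pot's rim is at (323,233), centred between the fingers; the saucer appears beyond at (325,390).

Request:
{"fn": "move_arm", "kwargs": {
  "commands": [
    [[0.045,0.01,0.8,-0.002,-0.002,0],[0.045,0.01,1.6,-0.002,-0.002,0],[0.045,0.01,2.4,-0.002,-0.002,0],[0.045,0.01,3,-0.002,-0.002,0],[0.045,0.01,3.45,-0.002,-0.002,0],[0.045,0.01,3.67,-0.002,-0.002,0],[0.045,0.01,3.67,-0.002,-0.002,0],[0.045,0.01,3.67,-0.002,-0.002,0]]
  ]
}}

```text
time: 28.68
position: [0.4646, 0.1713, 0.2198]
tool_rot: [0.0, 1.0, 0.001, 0.001]
ft_force: [-0.0, -0.5, 0.5]
grip_width: 0.087
grip_force: 0.0
```

Request:
{"fn": "move_arm", "kwargs": {
  "commands": [
    [[0,0,0,0,0,0],[0,0,0,0,0,0],[0,0,0,0,0,0],[0,0,0,0,0,0],[0,0,0,0,0,0],[0,0,0,0,0,0],[0,0,0,0,0,0]]
  ],
  "claw": 1,
  "squeeze": 25
}}

```text
time: 29.55
position: [0.4643, 0.1715, 0.2195]
tool_rot: [-0.0, 1.0, 0.0, 0.0]
ft_force: [0.1, -0.7, 5.3]
grip_width: 0.0659
grip_force: 25.0
```

```bash
python3 go.py .647 .1765 .275 90 .647 .1765 .223 90
```

```text
[-4.569, 0.123, -1.384, 0.001, 0.001, 0.0]
[-4.568, 0.122, -0.084, 0.001, 0.001, 0.0]
```

Request:
{"fn": "move_arm", "kwargs": {
  "commands": [
    [[0,0,-0.3,0,0,0],[0,0,-0.9,0,0,0],[0,0,-1.4,0,0,0],[-0.6,0.02,-1.4,0,0,0],[-1.4,0.04,-1.4,0,0,0],[-2.2,0.06,-1.4,0,0,0],[-3,0.08,-1.4,0,0,0],[-3.8,0.1,-1.4,0,0,0],[-4.4,0.12,-1.4,0,0,0],[-4.57,0.12,-1.4,0,0,0],[-4.57,0.12,-1.4,0,0,0],[-4.57,0.12,-1.4,0,0,0]]
  ]
}}

```text
time: 31.05
position: [0.6457, 0.1764, 0.2749]
tool_rot: [-0.0, 1.0, 0.0, -0.001]
ft_force: [0.1, 0.6, -1.2]
grip_width: 0.0657
grip_force: 25.0
```

```bash
python3 w.py w12; python3 - <<'E'
from h import *
c=np.load("w12.npz");w=world(c);P=c["pixels"].astype(int);m=(P[...,2]>P[...,0]+40)&(np.hypot(w[...,0]-.647,w[...,1]-.1765)<.05)
for lo,hi in((.006,.014),(.11,.13)):
    t=w[m&(w[...,2]>lo)&(w[...,2]<hi)];print(len(t),cv2.minEnclosingCircle(t[:,:2].astype(np.float32)),t.min(0),t.max(0))
E
python3 go.py .647 .1765 .2233 90
```

```text
1577 ((0.6461822986602783, 0.17600253224372864), 0.04147163778543472) [0.60522956 0.13474181 0.00600558] [0.65529407 0.21737012 0.01130655]
6155 ((0.6455360651016235, 0.17676220834255219), 0.03327718749642372) [0.61260669 0.14402477 0.11000412] [0.67309988 0.20843986 0.11851258]
[-0.031, 0.0, 1.294, 0.001, -0.002, 0.0]
```

View pics/w12.png

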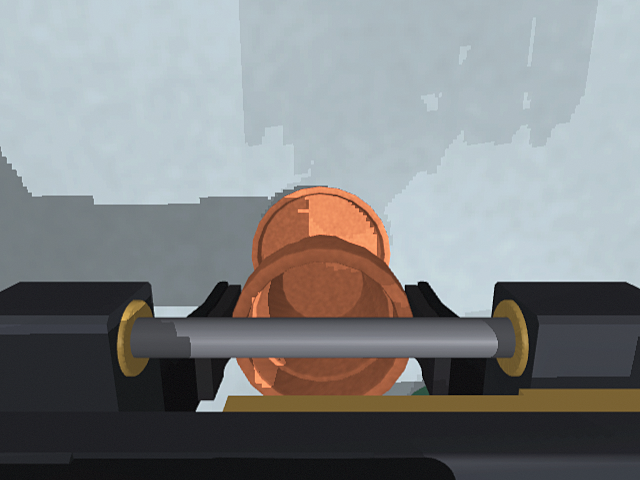

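The large pot is over its saucer (saucer at (320,235), pot rim at (322,325)), about 1 mm off. Lowering and releasing.

Request:
{"fn": "move_arm", "kwargs": {
  "commands": [
    [[-0.02,0,0.3,0,0,0],[-0.02,-0.01,0.6,0,0,0],[-0.02,-0.01,0.9,0,0,0],[-0.02,-0.01,1.1,0,0,0],[-0.02,-0.01,1.22,0,0,0],[-0.02,-0.01,1.3,0,0,0],[-0.02,-0.01,1.3,0,0,0],[-0.02,-0.01,1.3,0,0,0]]
  ]
}}

```text
time: 32.1
position: [0.6481, 0.176, 0.2236]
tool_rot: [-0.0, 1.0, 0.001, 0.001]
ft_force: [-0.3, -0.0, 0.0]
grip_width: 0.066
grip_force: 25.0
```

Request:
{"fn": "move_arm", "kwargs": {
  "commands": [
    [[0,0,0,0,0,0],[0,0,0,0,0,0],[0,0,0,0,0,0],[0,0,0,0,0,0],[0,0,0,0,0,0],[0,0,0,0,0,0],[0,0,0,0,0,0]]
  ],
  "claw": -1
}}

```text
time: 32.98
position: [0.6478, 0.176, 0.2232]
tool_rot: [-0.0, 1.0, 0.0, 0.0]
ft_force: [-0.2, 0.6, 0.1]
grip_width: 0.0873
grip_force: 0.0
```

Request:
{"fn": "move_arm", "kwargs": {
  "commands": [
    [[0,0,-0.4,0,0,0],[0,0,-1.2,0,0,0],[0,0,-2,0,0,0],[0,0,-2.8,0,0,0],[0,0,-3.6,0,0,0],[0,0,-4,0,0,0],[0.5,0.8,-4,0,0,0],[1.5,2,-4,0,0,0],[2.5,3.2,-4,0,0,0],[3.5,4.4,-4,0,0,0],[4.2,5.5,-4,0,0,0],[4.2,5.5,-4,0,0,0]]
  ]
}}

```text
time: 34.48
position: [0.4768, 0.3986, 0.3833]
tool_rot: [-0.003, 1.0, 0.001, -0.001]
ft_force: [0.4, -0.6, -0.4]
grip_width: 0.0872
grip_force: 0.0
```

```bash
python3 - <<'E'
from h import *
for n in("top","side"):
    c=camera(n);w=world(c);P=c["pixels"].astype(int);r,b=P[...,2],P[...,0];cv2.imwrite(f"pics/{n}2.png",c["pixels"])
    near=lambda x,y,d:np.hypot(w[...,0]-x,w[...,1]-y)<d
    for k,x,y,d,lo,hi in(("lpot",.647,.1765,.05,.054,.08),("spot",.479,-.162,.04,.04,.06),("bot",.664,-.177,.04,.118,.15),("tin",.7720,.267,.06,.103,.13)):
        t=w[near(x,y,d)&(w[...,2]>lo)&(w[...,2]<hi)];print(n,k,len(t),cv2.minEnclosingCircle(t[:,:2].astype(np.float32)) if len(t) else"",np.percentile(t[:,2],[50,98]) if len(t) else "")
    q=w[near(.5,-.395,.09)&(r>b+50)]
    if len(q)>5:
        ctr,wh,a=cv2.minAreaRect(q[:,:2].astype(np.float32));A=np.radians(a-90) if wh[0]<wh[1] else np.radians(a)
        print(n,"fork",wh,"mid",np.array(ctr)+.0275*np.array([np.cos(A),np.sin(A)]),np.degrees(A),np.median(q[:,2]))
print(get_obs()["position"],get_obs()["grip_width"])
E
```

```text
top lpot 191 ((0.6485719680786133, 0.17826774716377258), 0.03357066959142685) [0.06532964 0.07285867]
top spot 111 ((0.4806728661060333, -0.16047701239585876), 0.023146117106080055) [0.04949186 0.05608253]
top bot 132 ((0.6658769845962524, -0.17582814395427704), 0.016562726348638535) [0.13167051 0.14469895]
top tin 42 ((0.7715634107589722, 0.26723918318748474), 0.015527076087892056) [0.11239198 0.12163194]
top fork (0.026599781587719917, 0.1112576350569725) mid [ 0.54010402 -0.39808276] -6.68914031982422 0.025109935019074367
side lpot 493 ((0.6490474343299866, 0.17795735597610474), 0.0343039333820343) [0.0634645  0.06764071]
side spot 0  
side bot 165 ((0.6662994623184204, -0.17587131261825562), 0.017488129436969757) [0.12867545 0.13973196]
side tin 90 ((0.7727107405662537, 0.266906201839447), 0.016715528443455696) [0.11245795 0.11985631]
[0.47932027 0.39611486 0.383305  ] 0.08686869955565979
```

View pics/side2.png

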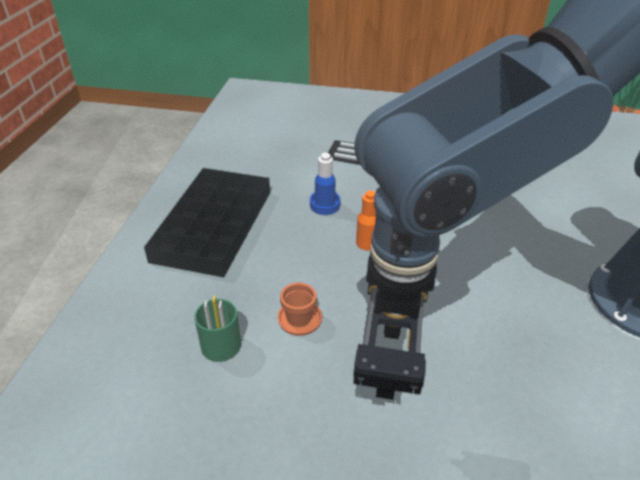

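The side view shows the large pot in its saucer (299,305), the bottle in its holder (325,185), and the tin and tray where they started. The top view measures every placement within about 2 mm of its target and the fork within 1°. The arm is clear of everything.

```bash
python3 -c "
from rig import *
print(hand_in())"
```

```text
the job is handed in; nothing more can be done
None
```

I handed in the job at about 34 s of robot time: both pots, the bottle and the fork are released in their places, each measured within about 3 mm of its target. The tin measured unmoved and the tray looked untouched; the hand-in returned no verdict.

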